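# Clamp the calibration plate and take the reference shot

### The job

Slide the tall dotted calibration plate straight up out of the slotted rack and lower it gently, upright, into the groove of the holding fixture, then let go of it. Push the fixture's sliding jaw against the plate until the plate is tight against the end stop, and then trigger the scanner by pressing the pedal fully down to its stop for about half a second and letting it come back up. Leave the two short plates in the rack, and do not disturb the mouse or the round steel cover.

Things in the scene. Friction and masses are not known exactly. Their poses are not given: they have to be found in the camera images.
- rack: Fixed plywood rack, 155 (x) x 150 (y) x 45 mm high, with three slots running along its y axis, 45 mm apart at rack x = -45, 0 and +45 mm. Each slot is 12 mm wide, 120 mm long and 35 mm deep (floor 10 mm above the bench). Origin: centre of its underside; z up.
- tall_plate: The plate to use: rigid white plate with black dots on both faces, 8 mm thick (its x), 110 mm wide (its y), 140 mm tall (its z), 0.2 to 0.4 kg, standing upright in one of the three slots; it is the tallest, 45 mm taller than the others. Origin: middle of its lower edge, so the top edge is 140 mm above it.
- short_plate_a: Short dotted plate in another slot, 8 x 110 x 95 mm tall, to be left there. Origin: middle of its lower edge.
- short_plate_b: Second short dotted plate in the remaining slot, 8 x 110 x 95 mm tall, to be left there. Origin: middle of its lower edge.
- fixture: Fixed aluminium holding fixture: base plate 90 (x) x 290 (y, from -190 to +100 mm) x 10 mm thick, with two rails along y that form a groove at x = 0, an end stop at the +y end and a sliding jaw at the -y end. Origin: on the bench, in the groove's middle plane; z up.
- groove (a point): Middle of the groove's floor, 10 mm above the bench, at fixture y = +4 mm; axes as the fixture's. The groove is 13 mm wide, its flared lips open to about 28 mm at the mouth, 36 mm above the floor. A plate whose lower edge is centred here clears the jaw and the stop by about 20 mm each.
- end_stop (a point): Foot of the end stop's face, on the groove's floor, at fixture y = +80 mm. The stop is a steel block 50 mm wide, 70 mm high over the bench. A plate tight against it has its centre at fixture y = +25 mm. The open jaw's face is at y = -80 mm (up to 8 mm nearer the stop at the start).
- jaw (a joint): Travel of the sliding jaw in m along the fixture's +y, towards the end stop: 0 fully open, about 0.050 when the plate is clamped against the stop, 0.056 the limit. It stays where it is left; about 2 N moves it.
- jaw_handle (a point): Middle of the top of the jaw's black handle block, 16 (fixture x) x 30 (fixture y) mm, 44 mm tall, top 96 mm above the bench. It lies 72 mm behind the jaw's face and moves with the jaw; its axes are the fixture's.
- pedal_base: Fixed black base of the pedal switch, 130 (x) x 90 (y) x 12 mm. Origin: centre of its underside; z up. The hinge of the treadle runs along y at x = +50, z = 22 mm.
- treadle (a joint): Angle of the steel treadle in rad: 0 up (released), 0.25 fully down at its stop. A spring returns it; the pad needs about 4.5 N to start and 12 N at the stop.
- treadle_pad (a point): Where to press: on top of the treadle, 85 mm from the hinge, towards pedal -x (ribbed rubber end, 70 mm wide in y). About 48 mm above the bench when released, about 27 mm when fully down; press straight down.
- steel_cover: Bystander: round domed steel cover, 90 mm diameter, 25 mm high, lying on the bench. Origin: centre of its underside.
- mouse: Bystander: black computer mouse, 105 x 60 x 31 mm, on the bench. Origin: centre of its underside.

How it is judged (in metres and radians):
On the way, in this order (a step that is already met when the one before it is completed fails the run):
1. the tall plate has been slid up clear of the rack's slots, upright and held by the fingers (z of tall_plate in the frame of rack above 0.05 m and angle between tall_plate's own z axis and vertical below 0.3 rad and contact force between tall_plate and the fingers above 0.5 N), for 0.1 s.
2. the tall plate stands on the floor of the fixture's groove and has been let go (z of tall_plate in the frame of fixture between 0.006 and 0.014 m and x of tall_plate in the frame of fixture between -0.006 and 0.006 m and y of tall_plate in the frame of fixture between -0.03 and 0.03 m and angle between the y axis of tall_plate and the y axis of fixture, either way round below 0.1 rad and angle between tall_plate's own z axis and vertical below 0.2 rad and contact force between tall_plate and the fingers below 0.1 N), for 0.2 s.
3. the jaw has been closed and the plate is tight against the end stop (z of tall_plate in the frame of fixture between 0.006 and 0.014 m and x of tall_plate in the frame of fixture between -0.006 and 0.006 m and y of tall_plate in the frame of fixture between -0.03 and 0.03 m and angle between the y axis of tall_plate and the y axis of fixture, either way round below 0.1 rad and angle between tall_plate's own z axis and vertical below 0.2 rad and y of tall_plate in the frame of fixture above 0.0215 m and value of joint jaw above 0.046 m), for 0.2 s.
4. the pedal is held fully down (all of step 3 and value of joint treadle above 0.225 rad), for 0.2 s.
At the end, for the whole second after the job is handed in: The tall plate stands at rest on the floor of the fixture's groove (within 4 mm in height and 6 mm across, leaning less than 0.2 rad), within 3.5 mm of the end stop, with the jaw closed on it (joint above 0.046 m); the pedal is up again (below 0.03 rad); both short plates stand in the rack (all of step 3 and linear speed of tall_plate below 0.02 m/s and value of joint treadle below 0.03 rad and z of each of short_plate_a, short_plate_b in the frame of rack below 0.02 m and angle between each of short_plate_a, short_plate_b's own z axis and vertical below 0.2 rad); the robot touches nothing.
It fails at once if the tall plate is dropped (falls freely faster than 0.45 m/s, about 10 mm) (linear speed of tall_plate above 0.45 m/s and contact force between tall_plate and the fingers below 0.1 N).
It fails at once if a short plate is moved by more than 20 mm (distance of any of short_plate_a, short_plate_b from where it was at the start of the episode above 0.02 m).
It fails at once if the mouse or the steel cover is moved by more than 20 mm (distance of any of mouse, steel_cover from where it was at the start of the episode above 0.02 m).
It also fails if it takes over 61 s, if anything falls off the work surface, if the arm or the gripper's body presses on something with over 40 N, if the wrist force passes 120 N, or if a joint passes its speed limit or range.

### The arm

A 6-joint arm with a two-finger parallel gripper is mounted at the origin on the work surface. World frame = base frame: x ahead of the robot, y to its left, z up, the work surface at z = 0. Lengths are in mm, angles in rad, forces in N, time in s.
With the tool pointing down it reaches from about 350 to 975 mm from the base axis. Payload 7.1 kg.
Tool frame: the origin (TCP) lies on the front face of the gripper's body, between the roots of the fingers; the fingertips stand 80 mm ahead of it and the grasp point (between the pads) lies 61 mm ahead of it (env.tips_ahead is the distance from the TCP to the fingertips, in mm); z points along the fingers, y is the line along which they close (so a half turn about z gives the same grasp; the last joint's range is limited). The gripper opens to 88 mm and grips with 3 to 60 N. Pads are 20 mm wide; open, the fingers measure 115 mm over their backs; the gripper's body (75 mm by 178 mm) begins 61 mm behind the grasp point.
Start: joints at [-1.294, 0.423, 1.63, -0, 1.089, -0.019], TCP at [182.209, -597.834, 302.675] pointing down, gripper open.
Joint ranges: [-3, 3], [-0.9, 2.11], [0.09, 2.58], [-1.31, 4.45], [0.11, 2.69], [-2.54, 2.54]. Speed limits (rad/s): [2.39, 2.39, 3.01, 3.14, 3.14, 3.14].

### API

Orientations are given as a unit quaternion [x, y, z, w].
In Python, from station import env, set_gripper, viewer, workorder gives the robot as it stands. Calls block until the motion is done:
- env.reach(position, orientation): joint-space move of the TCP to a pose.
- env.move_l(position, rot=None, rate=150, f_stop=None): straight line of the TCP; rot=None keeps the orientation; rate is the mean speed in mm/s. With f_stop (N) it stops when the force on the tool has changed by that much, and returns True; else False.
- env.move_joints(angles): joint-space move.
- set_gripper(opening): finger opening in mm; the grip force is fixed at half the most; returns when the fingers have stopped.
- env.hold(seconds).
- env.ik(position, orientation): joint angles nearest the present ones, or None.
- env.read_state(): the state.
- viewer.camera(name): name is "side" or "top"; returns the picture (384x512x3 uint8, blue, green, red); there is no depth.
- viewer.camera_params(name): a dict with "fx", "fy", "cx", "cy" (pixels), "dist" ([k1, k2, p1, p2, k3] as OpenCV has them; the pictures are not rectified), "pose" (4x4, takes a point from camera to world coordinates). Camera axes: x right, y up, looking along -z (the intrinsics and any distortion apply to the point x, -y, -z); pixel columns grow to the right and rows downward; lengths in mm; the calibration is good to about 2 mm. A picture is of the moment at which its call begins. camera_params takes no time and is no camera call.
A pose or a line that the arm cannot do raises env.IKError and nothing moves.
- workorder.sign_off(): hands the job in; it is judged then, once.
The state is a dict: "time_s": time; "qpos": joint angles; "dq": joint speeds; "tau": joint torques, N m; "tool_pos": TCP position; "orientation": TCP orientation; "force": force on the tool from outside, world axes, zero at the start; "wrist_torque": the same for the moment, N m; "width": finger opening in mm; "grip_force": force on a finger pad.
Only numpy, scipy, OpenCV 4.12 (cv2) and the standard library are available. Lean on these libraries where they do the work, as an engineer would, in place of code of your own. Each camera call takes 0.05 s, during which the arm holds its last target. There are 200 camera calls.

## Working session

There is one attempt and no reset: what is moved stays moved. The work goes in short steps, each a Python script; the robot and the scene stay as the last script left them, time stands still between calls to the robot, and variables do not carry over. Pictures are saved under pics/ and viewed, at most 10 in all, crops included, and the job is handed in when it is done.

```bash
mkdir -p pics; ls; python3 - <<'E'
from station import env, viewer
import cv2
for n in ("side","top"):
    im=viewer.camera(n); cv2.imwrite(f"pics/{n}0.png",cv2.resize(im,(800,600),interpolation=cv2.INTER_CUBIC))
    cv2.imwrite(f"pics/{n}_raw.png",im)
    p=viewer.camera_params(n); print(n,{k:(v if k!='pose' else v) for k,v in p.items()})
s=env.read_state();print(s['time_s'],s['tool_pos'],s['orientation'],s['width'])
E
```

```text
pics
side {'fx': 440.86564961757006, 'fy': 440.86564961757006, 'cx': 250.96121345922367, 'cy': 184.73891618819363, 'dist': array([-0.15250375,  0.        ,  0.        ,  0.        ,  0.        ]), 'pose': array([[-6.96595347e-01,  4.86132898e-01, -5.27664409e-01,
        -7.54732991e+01],
       [-7.17193412e-01, -4.51609009e-01,  5.30738083e-01,
         6.79705638e+02],
       [ 1.97112412e-02,  7.48147117e-01,  6.63240046e-01,
         9.25386685e+02],
       [ 0.00000000e+00,  0.00000000e+00,  0.00000000e+00,
         1.00000000e+00]])}
top {'fx': 367.40396490287503, 'fy': 367.40396490287503, 'cx': 255.37161711273225, 'cy': 191.5304858406122, 'dist': array([-0.02877892,  0.        ,  0.        ,  0.        ,  0.        ]), 'pose': array([[-2.57422940e-02,  9.94606280e-01, -1.00477275e-01,
         5.33405526e+02],
       [-9.99661874e-01, -2.52427178e-02,  6.24045748e-03,
        -1.76060971e+01],
       [ 3.67047869e-03,  1.00603945e-01,  9.94919783e-01,
         9.15625887e+02],
       [ 0.00000000e+00,  0.00000000e+00,  0.00000000e+00,
         1.00000000e+00]])}
0.1 [ 182.11448308 -597.48711729  301.98874508] [ 9.89082520e-01  1.47361161e-01 -8.46999473e-05 -6.69870506e-04] 87.69331680845195
```

View pics/side0.png

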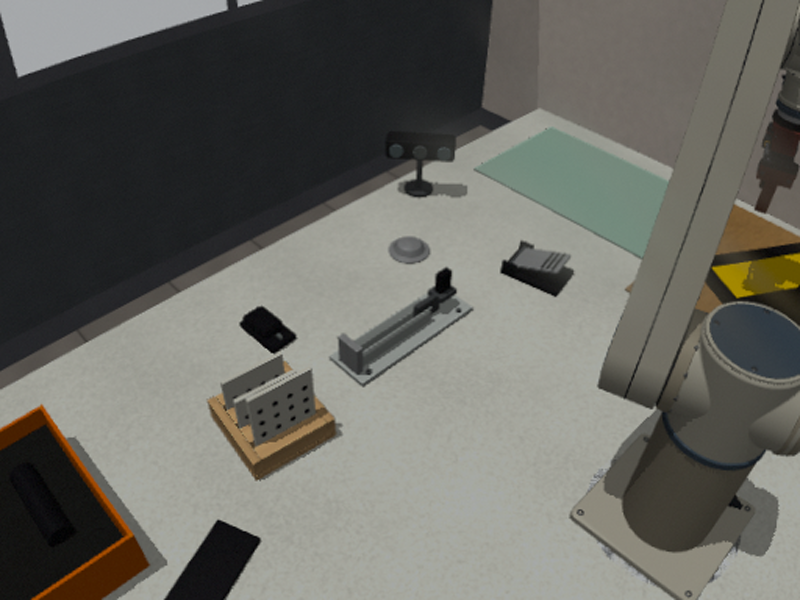

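View pics/top0.png

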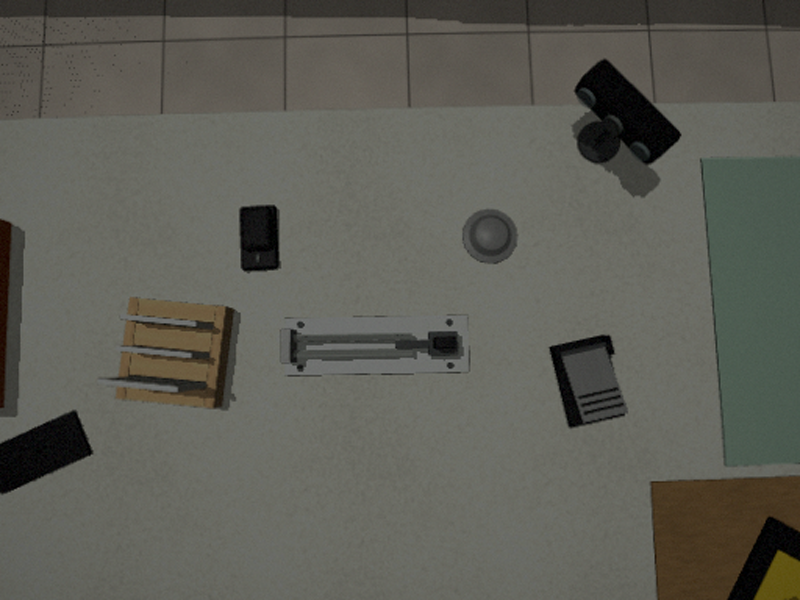

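```bash
python3 - <<'E'
import cv2,numpy as np
def mos(name,parts,out):
    im=cv2.imread(f"pics/{name}_raw.png"); im=np.clip(255*(im/255.)**0.6,0,255).astype('uint8')
    C=np.zeros((600,800,3),'uint8')
    for x0,y0,w,h,s,ox,oy in parts:
        c=cv2.resize(im[y0:y0+h,x0:x0+w],None,fx=s,fy=s,interpolation=cv2.INTER_CUBIC)
        for k in range(0,w,10): cv2.line(c,(k*s,0),(k*s,6 if k%50 else 14),(0,0,255),1)
        for k in range(0,h,10): cv2.line(c,(0,k*s),(6,k*s),(0,0,255),1)
        C[oy:oy+c.shape[0],ox:ox+c.shape[1]]=c
    cv2.imwrite(out,C)
mos('top',[(175,195,130,50,6,0,0),(60,187,100,75,4,0,300),(345,208,60,70,4,410,300)],'pics/mt.png')
mos('side',[(130,225,90,82,4,0,0),(205,165,100,82,4,370,0),(315,150,55,42,6,0,335)],'pics/ms.png')
E
```

```text
(no output)
```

View pics/mt.png

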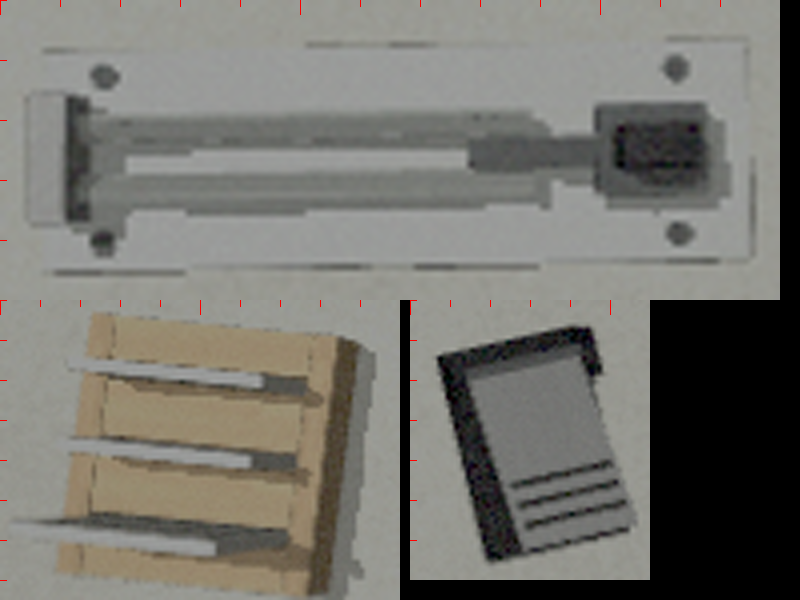

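View pics/ms.png

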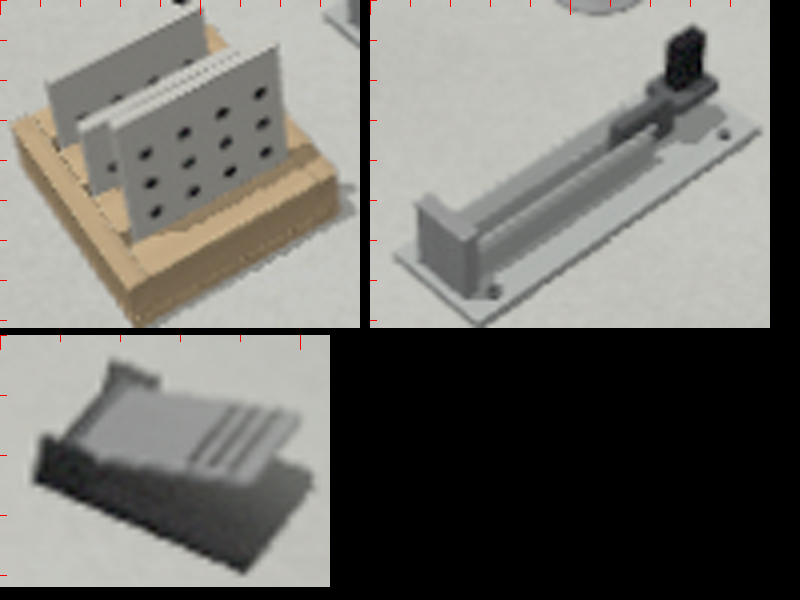

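```bash
cat > vis.py <<'E'
import numpy as np, cv2
from scipy.optimize import least_squares
from station import viewer
P={n:viewer.camera_params(n) for n in('side','top')}
def proj(n,X):
    p=P[n];T=np.linalg.inv(p['pose']);c=(np.asarray(X,float).reshape(-1,3)@T[:3,:3].T+T[:3,3])*[1,-1,-1]
    K=np.array([[p['fx'],0,p['cx']],[0,p['fy'],p['cy']],[0,0,1]])
    return cv2.projectPoints(c.reshape(-1,1,3),np.zeros(3),np.zeros(3),K,p['dist'])[0].reshape(-1,2)
def raw(q,x0,y0,s,ox,oy):
    return (np.asarray(q,float)-[ox,oy]+.5)/s-.5+[x0,y0]
def tw(v,pts):
    c,s=np.cos(v[2]),np.sin(v[2]);p=np.asarray(pts,float)
    return np.c_[v[0]+c*p[:,0]-s*p[:,1],v[1]+s*p[:,0]+c*p[:,1],p[:,2]+v[3]]
def fit(obs,v0,wz=0.02):
    f=lambda v:np.r_[np.concatenate([(proj(n,tw(v,X))-px).ravel() for n,X,px in obs]),wz*v[3]]
    r=least_squares(f,v0,loss='soft_l1',x_scale=[10,10,.1,5]);return r.x,f(r.x)[:-1].reshape(-1,2)
def tri(obs):
    return least_squares(lambda X:np.concatenate([(proj(n,X)-px).ravel() for n,px in obs]),[500,0,80]).x
E
python3 - <<'E'
from vis import *
np.set_printoptions(precision=2,suppress=True)
tf=(175,195,6,0,0);tr=(60,187,4,0,300);tp=(345,208,4,410,300)
sr=(130,225,4,0,0);sf=(205,165,4,370,0);sp=(315,150,6,0,335)
fx=fit([('top',[(45,100,10),(45,-190,10),(-45,-190,10),(-45,100,10)],raw([(42,50),(748,40),(755,261),(50,273)],*tf)),
 ('side',[(45,100,10),(-45,100,10),(-45,-190,10)],raw([(395,256),(478,321),(760,129)],*sf))],[450,0,0,0])
print('fixture',*fx)
rk=fit([('top',[(77.5,75,45),(77.5,-75,45),(-77.5,-75,45),(-77.5,75,45)],raw([(92,313),(338,336),(308,595),(57,572)],*tr)),
 ('side',[(77.5,75,45),(-77.5,75,45),(-77.5,-75,45),(-77.5,75,0)],raw([(12,122),(135,287),(340,170),(140,325)],*sr))],[450,350,0,0])
print('rack',*rk)
pd=fit([('top',[(65,45,12),(65,-45,12),(-65,45,12)],raw([(438,357),(590,327),(490,562)],*tp)),
 ('side',[(65,45,0),(-65,45,0),(-65,-45,0)],raw([(35,482),(245,573),(313,487)],*sp))],[450,-350,0,0])
print('pedal',*pd)
pl=fit([('top',[(4,55,140),(4,-55,140),(-4,-55,140),(-4,55,140)],raw([(12,519),(217,541),(215,557),(20,537)],*tr)),
 ('side',[(-4,55,140),(-4,-55,140)],raw([(116,124),(277,45)],*sr))],[400,350,0,10],0)
print('plate',*pl)
v=rk[0];print('slot -45 in world',tw(v,[(-45,0,10)]))
# handle top sanity
for j in(0,8): 
  H=tw(fx[0],[(a,-152+j+b,96) for a,b in((8,15),(8,-15),(-8,-15),(-8,15))])
  print(j,((proj('side',H)-[205,165]+.5)*4+[370,0]).round(),((proj('top',H)-[175,195]+.5)*6).round())
print(tw(pd[0],[(-35,0,48)]))
H=((proj('top',tw(pd[0],[(-35,0,48)]))-[345,208]+.5)*4+[410,300]);print(H)
print(((proj('side',tw(pd[0],[(-35,0,48)]))-[315,150]+.5)*6+[0,335]))
E
```

```text
fixture [554.42  58.57  -0.01  -1.87] [[ 0.75  0.46]
 [ 0.16  0.04]
 [ 0.08 -0.23]
 [-0.62 -0.08]
 [-0.54 -0.59]
 [ 0.    1.09]
 [ 0.12 -0.23]]
rack [550.11 323.27  -0.11   2.4 ] [[ 0.01  0.01]
 [ 0.58 -0.32]
 [ 0.51  0.73]
 [ 0.2   0.65]
 [-0.43 -0.1 ]
 [-1.28 -0.09]
 [-0.08 -0.7 ]
 [-0.22  0.91]]
pedal [ 488.18 -316.14    0.17    3.58] [[ 1.42 -0.35]
 [-1.11 -0.18]
 [ 0.3   1.17]
 [-0.9  -0.44]
 [-0.18  0.47]
 [ 0.25  0.16]]
plate [505.67 326.97  -0.12  10.37] [[-0.1   0.13]
 [ 0.66  0.11]
 [ 0.64 -0.01]
 [-2.66 -0.52]
 [-0.46  0.94]
 [ 0.64 -0.52]]
slot -45 in world [[505.4  328.29  12.4 ]]
0 [[670.  40.]
 [698.  22.]
 [714.  32.]
 [686.  50.]] [[639. 125.]
 [719. 124.]
 [720. 167.]
 [640. 168.]]
8 [[663.  45.]
 [691.  27.]
 [707.  37.]
 [679.  55.]] [[617. 126.]
 [698. 124.]
 [699. 167.]
 [618. 169.]]
[[ 453.7  -322.2    51.58]]
[[573.4  507.78]]
[[246.01 440.89]]
```

```bash
cat > mot.py <<'E'
import numpy as np
from scipy.spatial.transform import Rotation as R
from station import env,set_gripper
def down(ang): # world angle of the tool's closing line
    return (R.from_euler('z',ang+np.pi/2)*R.from_euler('x',np.pi)).as_quat()
def st(*tag):
    s=env.read_state();print(*tag,round(s['time_s'],2),np.round(s['tool_pos'],1),'F',np.round(s['force'],1),'w',round(s['width'],1),'g',round(s['grip_force'],1))
    return s
E
python3 - <<'E'
from mot import *
for k in (0,np.pi):
    for p,a in (((505.7,327,260),-.12),((505.7,327,187),-.12),((554.4,62.6,330),-.012),((554.4,62.6,188),-.012)):
        q=env.ik(p,down(a+k)); print(k,None if q is None else np.round(q,2))
q=env.ik((505.7,327,260),down(-.12)); print(np.round(env.read_state()['qpos'],2))
E
```

```text
0 [ 0.55  0.44  1.71 -0.    0.99  0.67]
0 [ 0.55  0.54  1.75 -0.    0.85  0.67]
0 [ 0.09  0.29  1.76 -0.    1.09  0.1 ]
0 [ 0.09  0.49  1.85 -0.    0.8   0.1 ]
3.141592653589793 [ 0.55  0.44  1.71  0.    0.99 -2.47]
3.141592653589793 [ 0.55  0.54  1.75  0.    0.85 -2.47]
3.141592653589793 None
3.141592653589793 None
[-1.29  0.42  1.63  0.    1.09 -0.02]
```

```bash
python3 - <<'E'
from mot import *
from station import viewer
import cv2
q=down(-.12)
set_gripper(40)
env.reach((505.7,327,290),q); st('above')
print(env.move_l((505.7,327,187),rate=80,f_stop=6)); st('at')
a=viewer.camera('side');b=viewer.camera('top')
crop=lambda im,x,y:cv2.resize(im[y:y+150,x:x+100],None,fx=4,fy=4,interpolation=cv2.INTER_CUBIC)
C=np.hstack([crop(a,120,150),crop(b,50,150)]);cv2.imwrite('pics/g1.png',np.clip(255*(C/255.)**.6,0,255))
E
```

```text
above 4.39 [506.1 326.4 290. ] F [0.5 0.1 0.3] w 39.9 g 0.0
False
at 5.83 [506.  327.2 187.6] F [ 0.5 -0.1  0.7] w 40.0 g 0.0[ WARN:0@5.526] global loadsave.cpp:1063 imwrite_ Unsupported depth image for selected encoder is fallbacked to CV_8U.
```

View pics/g1.png

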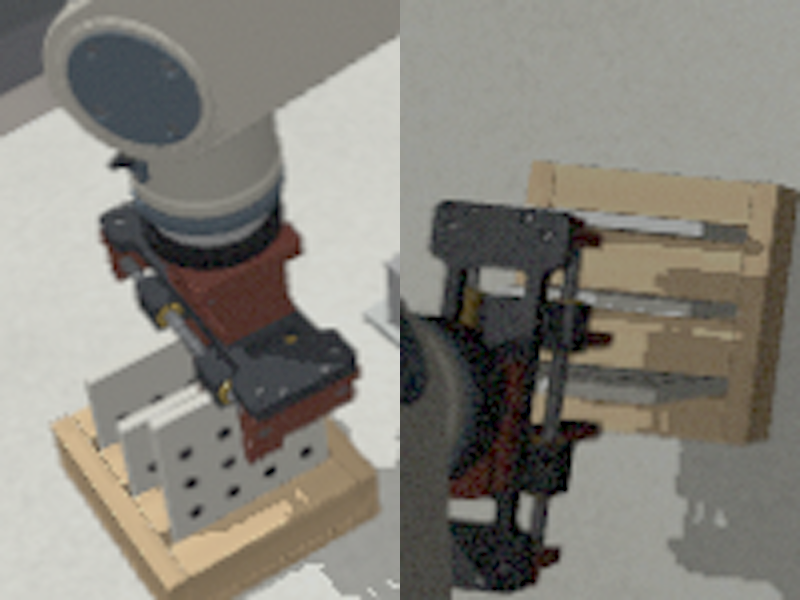

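The side view shows the near finger (about pixel 265,440 in the crop) in front of the tall plate. The top view shows the fingers at rows 340 and 430, on either side of the plate at row 385. I'll grip and lift.

```bash
python3 - <<'E'
from mot import *
from station import viewer
import cv2
set_gripper(0); st('grip')
env.move_l((505.7,327,200),rate=25); st('up')
env.move_l((505.7,327,312),rate=90); st('up2')
env.reach((554.4,62.6,300),down(-.012)); st('over')
print(env.move_l((554.4,62.6,237),rate=80,f_stop=5)); st('50 above')
a=viewer.camera('side');b=viewer.camera('top')
crop=lambda im,x,y:cv2.resize(im[y:y+150,x:x+100],None,fx=4,fy=4,interpolation=cv2.INTER_CUBIC)
C=np.hstack([crop(a,200,120),crop(b,170,140)]);cv2.imwrite('pics/g2.png',np.clip(255*(C/255.)**.6,0,255).astype('uint8'))
E
```

```text
grip 6.53 [505.8 327.  187. ] F [-0.9  0.5  0.7] w 7.8 g 30.0
up 7.19 [505.7 327.  200. ] F [-0.1  0.5 -3.1] w 7.9 g 30.0
up2 8.58 [505.4 326.8 311.2] F [-0.2 -0.3 -2.7] w 7.7 g 30.0
over 9.63 [554.5  63.3 300. ] F [-0.2  0.7 -3.2] w 7.6 g 30.0
False
50 above 10.57 [554.8  62.6 237.4] F [ 0.2 -0.2 -2.8] w 7.9 g 30.0
```

View pics/g2.png

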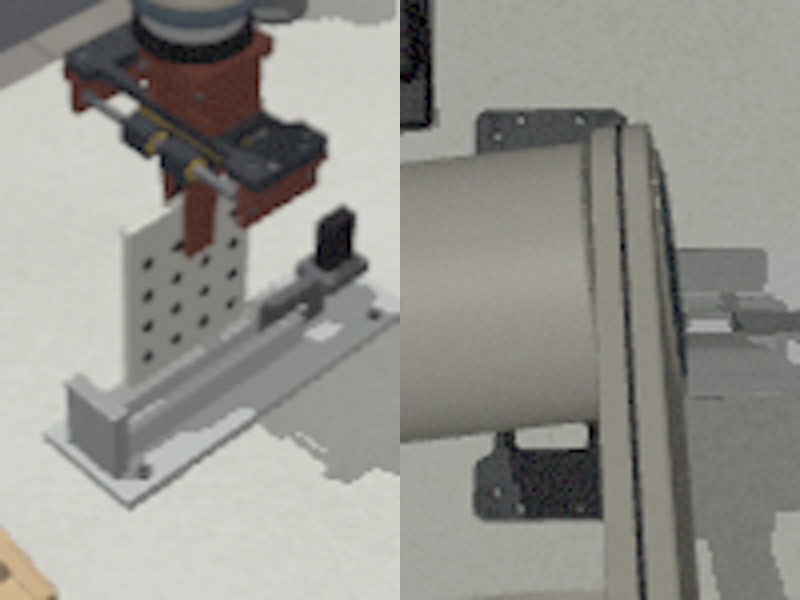

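The side view shows the plate upright above the groove, between the end stop and the jaw, with its top-left corner at crop pixel (122,235). I'll check that corner by projection and then lower the plate.

```bash
python3 - <<'E'
from mot import *
from vis import proj,tw
print((proj('side',tw([554.4,62.6,-.012,0],[(-4,55,200),(-4,55,60),(-4,-55,200)]))-[200,120])*4)
print(env.move_l((554.4,62.6,197),rate=40,f_stop=4)); s=st('low')
print(env.move_l((554.4,62.6,183),rate=12,f_stop=3)); s=st('contact')
E
```

```text
[[128.19643835 233.99768731]
 [130.05008243 389.32817023]
 [252.40493345 161.23205419]]
False
low 11.82 [554.6  62.6 197.3] F [-0.   0.6 -4.3] w 7.6 g 30.0
True
contact 12.64 [554.4  62.6 187. ] F [-1.2 -0.1  5.1] w 8.1 g 30.0
```

```bash
python3 - <<'E'
from mot import *
from station import viewer
import cv2
set_gripper(30); st('open'); env.hold(0.3)
env.move_l((554.4,62.6,290),rate=110)
set_gripper(0); st('up')
# go behind handle, still high
env.reach((560,-160,290),down(-.012)); st('behind')
a=viewer.camera('side');b=viewer.camera('top')
crop=lambda im,x,y:cv2.resize(im[y:y+150,x:x+100],None,fx=4,fy=4,interpolation=cv2.INTER_CUBIC)
C=np.hstack([crop(a,205,120),crop(b,170,140)]);cv2.imwrite('pics/g3.png',np.clip(255*(C/255.)**.6,0,255).astype('uint8'))
E
```

```text
open 13.2 [553.5  62.5 186. ] F [-0.2 -0.  -0.1] w 30.1 g 0.0
up 15.21 [554.4  62.6 290. ] F [-0.4 -0.3 -0.5] w 0.2 g 0.0
behind 16.1 [ 560.  -159.3  289.9] F [-0.1  0.1  0. ] w 0.6 g 0.0
```

View pics/g3.png

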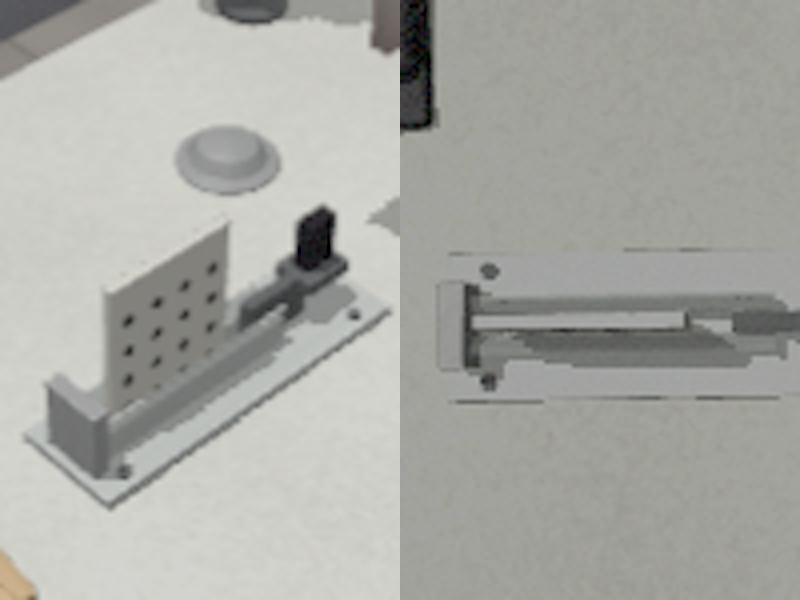

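The plate stands upright in the groove (its top edge is the white bar at crop row 320 in the top view), with a gap to the jaw. Next I'll push the jaw.

```bash
python3 - <<'E'
from mot import *
env.move_l((552,-142,290),rate=150)
print(env.move_l((552,-142,146),rate=120,f_stop=8)); st('down')
print(env.move_l((552.5,-100,146),rate=35,f_stop=12)); st('p1')
print(env.move_l((552.9,-56,146),rate=25,f_stop=12)); st('p2'); env.hold(.3); st('held')
E
```

```text
False
down 17.83 [ 552.5 -142.1  146.7] F [0.3 0.1 0. ] w 0.3 g 0.0
False
p1 19.18 [ 552.6 -100.   146. ] F [0.  0.5 0.1] w 0.5 g 0.0
True
p2 20.37 [552.8 -69.1 146. ] F [ 0.  -3.   2.8] w 0.6 g 1.7
held 20.67 [552.5 -69.2 145.6] F [-0.2 -1.   0.2] w 0.5 g 0.1
```

```bash
python3 - <<'E'
from mot import *
from station import viewer
import cv2
print(env.move_l((552.9,-60,146),rate=15,f_stop=16)); st('p3')
env.move_l((552.5,-110,146),rate=60)
env.move_l((552.5,-110,260),rate=150)
env.reach((453.7,-322.2,230),down(.17)); st('pedal')
a=viewer.camera('side');b=viewer.camera('top')
crop=lambda im,x,y:cv2.resize(im[y:y+150,x:x+100],None,fx=4,fy=4,interpolation=cv2.INTER_CUBIC)
C=np.hstack([crop(a,205,110),crop(b,180,140)]);cv2.imwrite('pics/g4.png',np.clip(255*(C/255.)**.6,0,255).astype('uint8'))
E
```

```text
True
p3 20.98 [552.4 -69.  145.4] F [-0.4 -2.4  1.9] w 0.5 g 1.3
pedal 23.66 [ 453.9 -321.7  229.6] F [-0.  -0.1  0.3] w 0.7 g 0.0
```

View pics/g4.png

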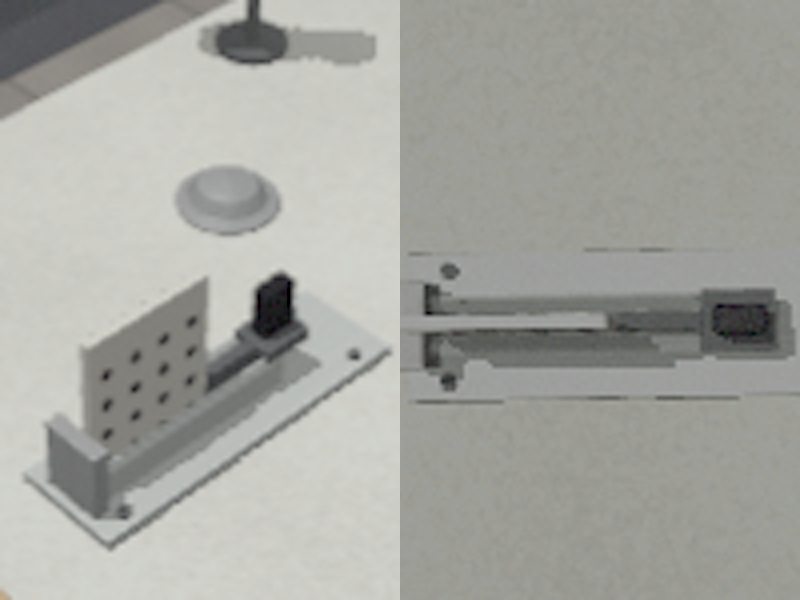

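The jaw now touches the plate and the plate sits at the stop (jaw edge at top crop column 607, no gap left). Next is the pedal.

```bash
python3 - <<'E'
from mot import *
env.move_l((453.7,-322.2,140),rate=120,f_stop=8)
print(env.move_l((453.7,-322.2,120),rate=30,f_stop=3)); st('touch')
print(env.move_l((453.7,-322.2,98),rate=25,f_stop=18)); st('stop')
env.hold(.5); st('held')
E
```

```text
True
touch 25.1 [ 453.9 -322.5  129.5] F [0.4 0.1 4.2] w 0.4 g 2.0
True
stop 25.99 [ 452.6 -322.4  107.9] F [-2.2  2.2 13.1] w 0.7 g 6.7
held 26.49 [ 452.6 -322.4  107.9] F [-2.6  1.5 12.1] w 0.3 g 6.5
```

```bash
python3 - <<'E'
from mot import *
from station import viewer
import cv2
env.move_l((453.7,-322.2,140),rate=50); st('rel')
env.move_l((453.7,-322.2,260),rate=150); 
env.reach((400,-450,290),down(.3)); env.hold(.5); st('end')
a=viewer.camera('side')
C=cv2.resize(a[130:310,120:390],None,fx=2.9,fy=2.9,interpolation=cv2.INTER_CUBIC);cv2.imwrite('pics/g5.png',np.clip(255*(C/255.)**.6,0,255).astype('uint8'))
E
```

```text
rel 27.3 [ 453.2 -322.   139.5] F [-0.6 -0.4  1.3] w 0.6 g 0.0
end 29.38 [ 400.3 -449.6  290. ] F [-0.6 -0.9  0.1] w 0.3 g 0.0
```

View pics/g5.png

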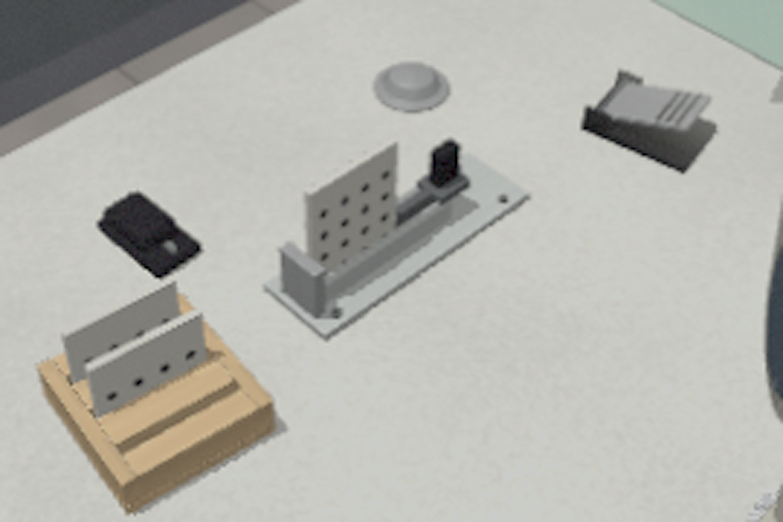

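The plate is clamped upright (top corners at about 308,190 and 397,145), the pedal is back up, and the short plates, mouse and cover look undisturbed. I'll compare the plate corners with the expected position, and sign off if they agree.

```bash
python3 - <<'E'
from vis import *
from station import workorder
for y in (20,25):
    X=tw([554.4,58.6,-.012,0],[(-4,y+55,150),(-4,y-55,150),(-4,y-55,60)])
    g=(proj('side',X)-[120,130]+.5)*2.9; print(y,g.round(1).tolist())
g=(proj('side',tw([554.4,58.6,-.012,0],[(-4,25-55,150)]))-[120,130]+.5)*2.9
if np.linalg.norm(g-[397,145])<12: print(workorder.sign_off())
E
```

```text
20 [[313.4, 192.6], [402.2, 138.5], [399.4, 208.3]]
25 [[309.1, 195.2], [398.3, 140.9], [395.7, 210.7]]
the job is handed in; nothing more can be done
None
```

The job is handed in: the tall plate is clamped upright against the end stop, the pedal was held down for about half a second and came back up, and the short plates, mouse and cover look undisturbed in the last picture; I was not shown the verdict.

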